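# Check the wear of a stem-trimming block with a depth gauge

## Task

On the flower-packing bench, take the depth gauge from its stand and measure the trimming block that has the one broad channel (not the block with three narrow slots). Set the gauge upright over the channel with its foot square across it and the probe in the channel, and push it down until the foot sits flat on the block. Then let go and leave it standing there so that the reading can be taken.

Things in the scene. Friction and masses are not known exactly. Their poses are not given: they have to be found in the camera images.
- gauge: Depth gauge, 0.4 kg, upright in a grey socket stand. Origin: centre of the underside of its steel foot, a bar 34 (x) by 100 (y) by 12 mm; z up. On it a black square handle, 26 x 26 mm, faces along x and y, from 12 to 72 mm up: grip it 45 mm up. An 8 mm probe sticks out 26 mm below the foot on the handle's axis; its steel head on top of the handle (to 78 mm) rises as the probe is pushed in.
- trim_block: Block to measure: white plastic, fixed, 100 (x) by 110 (y) by 40 mm high. Origin: centre of its underside. One channel, 36 mm wide, 14 mm deep, runs along x through the middle of the top, open at both ends; flat land 37 mm wide each side. A like block with three 6 mm slots is a bystander. Blocks and stand (all 40 mm high) change places and are turned up to 0.4 rad.
- probe (a joint): How far the gauge's sprung probe is pushed in, m: 0 = fully out (26 mm below the foot), 0.026 = flush. Foot flat over the channel: 0.012. Pushing in takes 5.5 N at first, 7.5 N at 12 mm. The gauge's weight (4 N) is not enough, so push; once the foot is flat, weight and probe friction keep it down when let go.
Not all that is in view belongs to the job. Leave any red look-alike of the gauge alone.

How it is judged (in metres and radians):
On the way, in this order (a step that is already met when the one before it is completed fails the run):
1. the gauge is lifted off its stand, probe sprung out, clear above bench and blocks (height (world z) of gauge above 0.075 m and distance of gauge from where it was at the start of the episode above 0.03 m and value of joint probe below 0.004 m), for 0.1 s.
2. the robot, still touching the gauge, has pushed it down upright with the foot flat across the broad channel (z of gauge in the frame of trim_block between 0.037 and 0.0425 m and x of gauge in the frame of trim_block between -0.035 and 0.035 m and y of gauge in the frame of trim_block between -0.018 and 0.018 m and angle between gauge's own z axis and vertical below 0.07 rad and angle between the y axis of gauge and the y axis of trim_block, either way round below 0.4 rad and value of joint probe between 0.009 and 0.015 m and contact force between the fingers and gauge above 0.5 N), for 0.2 s.
At the end, for the whole second after the job is handed in: The gauge stands alone, at rest, on the broad-channel block: foot within 2.5 mm of flat on top, tilt under 4 degrees, within 23 degrees of square across, axis within 18 mm of the channel's middle line and 35 mm of the block's middle along it, probe pushed in 9 to 15 mm (z of gauge in the frame of trim_block between 0.037 and 0.0425 m and x of gauge in the frame of trim_block between -0.035 and 0.035 m and y of gauge in the frame of trim_block between -0.018 and 0.018 m and angle between gauge's own z axis and vertical below 0.07 rad and angle between the y axis of gauge and the y axis of trim_block, either way round below 0.4 rad and value of joint probe between 0.009 and 0.015 m and linear speed of gauge below 0.01 m/s and angular speed of gauge below 0.1 rad/s); the robot touches nothing.
It also fails if it takes over 40 s, if anything falls off the work surface, if the arm or the gripper's body presses on something with over 40 N, if the wrist force passes 120 N, or if a joint passes its speed limit or range.

## Robot

A 6-joint arm with a two-finger parallel gripper is mounted at the origin on the work surface. World frame = base frame: x ahead of the robot, y to its left, z up, the work surface at z = 0. Lengths are in mm, angles in rad, forces in N, time in s.
With the tool pointing down it reaches from about 225 to 725 mm from the base axis. Payload 3.1 kg.
Tool frame: the origin (TCP) lies at the very end of the fingers, on their centre line; the grasp point (between the pads) lies 19 mm behind it; z points along the fingers, y is the direction in which the jaws open and shut (so a half turn about z gives the same grasp; the last joint's range is limited). The gripper opens to 85 mm and grips with 20 to 120 N. Pads are 22 mm wide; open, the fingers measure 114 mm over their backs; the gripper's body (76 mm by 85 mm) begins 54 mm behind the grasp point. The pads swing forward as they close: fully open they stand 13 mm farther back than shut.
Start: joints at [0.977, 0.048, 0.099, 1.622, 0, 1.443], TCP at [235.803, 469.057, 231.312] pointing down, gripper open.
Joint ranges: [-2.91, 2.91], [-0.99, 1.94], [-1.21, 1.42], [-2.12, 2.29], [-1.49, 1.47], [-3.14, 3.14]. Speed limits (rad/s): [2.79, 2.79, 3.14, 3.14, 3.14, 3.14].

## Interface

Orientations are given as a 3x3 rotation matrix whose columns are the frame's x, y, z axes.
In Python, from station import robot gives the robot as it stands.
- The arm moves only by the tool step_arm, never from a script. Its argument "commands" is a list that holds one entry, the list of rows, each a list of 7 numbers: the shift along the tool's x, y, z in mm, then the turn, a rotation vector about the tool's x, y, z in degrees, then the closure, from -1 (fully open) to 1 (shut). A call has exactly 10 rows; each row is the pose to reach, as a shift and turn from the pose measured when the call began, along the tool's axes at that moment; what a row does not reach only later rows make up. A row lasts 1/8 s, in which the tool goes at most 62.5 mm and 10.7 degrees, less where a joint would pass 70% of its speed; a pose out of reach is approached as far as the arm can. A call with a gripper value outside its range is refused whole. The fingers move at their own pace and stop on an object; "squeeze" is the grip in N (left out, the last holds). Time passes only in rows, so rows that repeat a pose let the fingers close, or fill a call up. It gives the time, the measured TCP pose, the force and the opening at its end, in the units of the state.
- robot.observe(): the state, without advancing time (a new reading comes with each control period).
- robot.read_camera(name): name is "side" or "top"; returns the picture (400x640x3 uint8, blue, green, red); there is no depth.
- robot.camera_params(name): a dict with "fx", "fy", "cx", "cy" (pixels), "k1" (the pictures are not rectified: a ray, as slopes to the right and down, at radius r is drawn at 1 + k1 r^2 times it, then the intrinsics apply), "R" (3x3) and "t" (3): a world point X has camera coordinates R X + t. Camera axes: x right, y down, z forward; pixel columns grow to the right and rows downward; lengths in mm; the calibration is good to about 2 mm. A picture is of the moment at which its call begins. camera_params takes no time and is no camera call.
- robot.finish_job(): hands the job in, once; it reports no verdict.
The state is a dict: "time_s": time; "qpos": joint angles; "dq": joint speeds; "joint_torque": joint torques, N m; "eef_pos": TCP position; "tcp_rot": TCP orientation; "contact_force": force on the tool from outside, world axes, zero at the start; "wrist_torque": the same for the moment, N m; "width": opening from 0.0 (shut) to 1.0 (fully open).
Only numpy, scipy, OpenCV 4.12 (cv2) and the standard library are available. Lean on these libraries where they do the work, as an engineer would, in place of code of your own. Each camera call takes 0.05 s, during which the arm holds its last target.

## Working session

There is one attempt and no reset: what is moved stays moved. The work goes in short steps, Python scripts to look and compute and a tool call to move; the robot and the scene stay as the last step left them, time stands still between calls to the robot, and variables do not carry over. Pictures are saved under pics/ and viewed, and the job is handed in when it is done.

Besides the shell and the picture viewer there is one more tool, called as name([rows], argument=value, ...), one row to a line, values as JSON. step_arm: Moves the arm, as the interface text tells. Its arguments: {"type":"object","properties":{"commands":{"type":"array"},"squeeze":{"type":"number"}},"required":["commands"]}

```bash
mkdir -p pics; python3 - <<'E'
from station import robot
import cv2
for n in("top","side"):
    cv2.imwrite(f"pics/{n}0.png",robot.read_camera(n)); print(robot.camera_params(n))
s=robot.observe(); print(s)
E
```

```text
{'fx': 425.35325953855755, 'fy': 425.35325953855755, 'cx': 322.89827867964215, 'cy': 193.2525848554234, 'k1': 0.013481672585372126, 'R': array([[ 0.0262541 , -0.99956703,  0.01328411],
       [-0.98969692, -0.0278613 , -0.14044126],
       [ 0.14075057, -0.00946008, -0.98999989]]), 't': array([ -9.71075131, 487.60424277, 789.39852168])}
{'fx': 403.8494432792418, 'fy': 403.8494432792418, 'cx': 319.762700708031, 'cy': 196.6387765708281, 'k1': -0.09222482093368878, 'R': array([[-0.96031993, -0.27868675,  0.01092344],
       [-0.16847661,  0.54844638, -0.81903736],
       [ 0.22226393, -0.78837825, -0.57363619]]), 't': array([459.12056716, 134.94747328, 619.47274856])}
{'time_s': 0.1, 'qpos': array([9.77199533e-01, 4.86752304e-02, 9.77515519e-02, 1.62196708e+00,
       1.03613054e-05, 1.44298449e+00]), 'dq': array([-1.77996474e-03, -4.20866110e-03,  2.60175904e-03,  6.45901367e-05,
        1.09332099e-03,  5.27573441e-04]), 'joint_torque': array([ 3.20313622e-03, -3.39853013e+01,  3.20934927e+01,  1.58328249e-02,
       -1.57119403e-04,  4.34153065e-06]), 'eef_pos': array([235.50114419, 468.6154051 , 230.23346012]), 'tcp_rot': array([[-8.93469131e-01,  4.49123056e-01, -1.18009757e-03],
       [ 4.49124521e-01,  8.93467498e-01, -1.73034523e-03],
       [ 2.77240889e-04, -2.07602080e-03, -9.99997807e-01]]), 'contact_force': array([ 0.03626154, -0.2616956 , -0.71301531]), 'wrist_torque': array([ 0.01801797, -0.06359347, -0.03987065]), 'width': 0.9997265576229224}
```

View pics/top0.png

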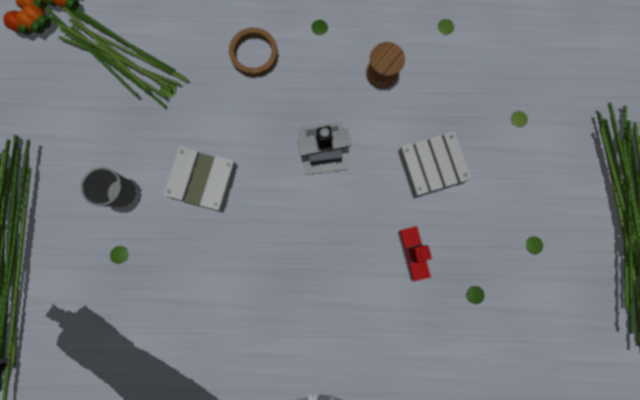

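View pics/side0.png

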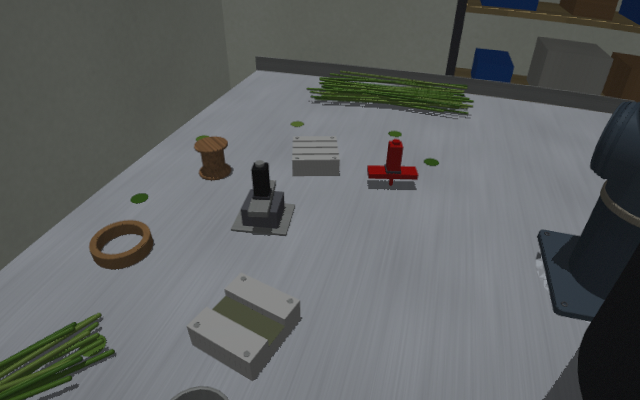

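Top: broad-channel block near (200,179), gauge in its stand near (324,145), slotted block near (435,163), red look-alike near (416,253). Side: gauge near (262,190), broad block near (245,325). I'll zoom in next.

```bash
python3 - <<'E'
import cv2,numpy as np
t=cv2.imread("pics/top0.png");s=cv2.imread("pics/side0.png")
a=cv2.resize(t[105:185,280:370],None,fx=4.4,fy=4.4,interpolation=cv2.INTER_CUBIC)
b=cv2.resize(t[135:225,155:245],None,fx=4.4,fy=4.4,interpolation=cv2.INTER_CUBIC)
a=cv2.copyMakeBorder(a,0,b.shape[0]-a.shape[0],0,0,cv2.BORDER_CONSTANT)
a=cv2.convertScaleAbs(a,alpha=1.5);
cv2.imwrite("pics/z1.png",np.hstack([a,b]))
cv2.imwrite("pics/z2.png",cv2.convertScaleAbs(cv2.resize(s[150:245,220:310],None,fx=6,fy=6,interpolation=cv2.INTER_CUBIC),alpha=1.5))
E
```

```text
(no output)
```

View pics/z1.png

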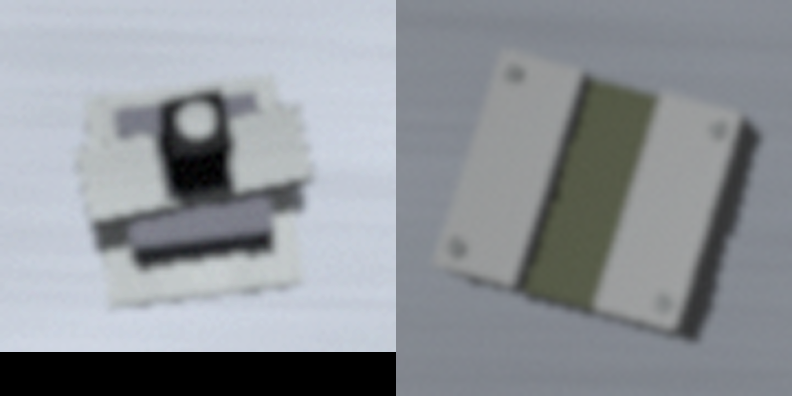

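View pics/z2.png

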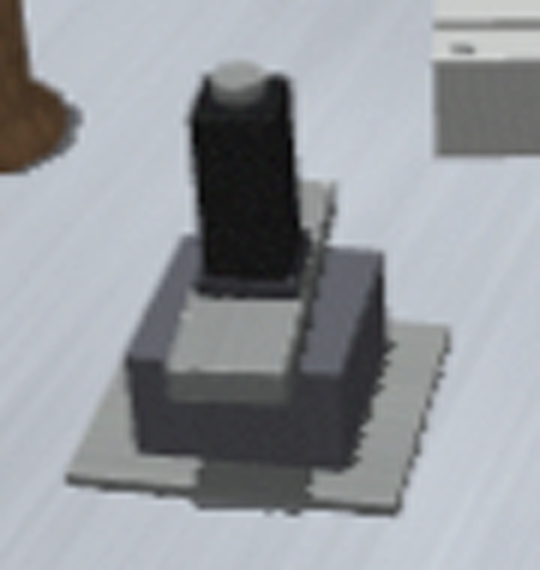

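```bash
cat > h.py <<'E'
from station import robot
import cv2,numpy as np
def ray(n,uv):
    p=robot.camera_params(n);K=np.array([[p['fx'],0,p['cx']],[0,p['fy'],p['cy']],[0,0,1]])
    x=cv2.undistortPoints(np.array(uv,float).reshape(-1,1,2),K,np.array([p['k1'],0,0,0.]),).reshape(-1,2)
    R,t=p['R'],p['t'];C=-R.T@t
    return C,(R.T@np.c_[x,np.ones(len(x))].T).T
def plane(n,uv,z):
    C,d=ray(n,uv);return C+d*((z-C[2])/d[:,2])[:,None]
def tri(a,b):
    C1,d1=ray("top",a);C2,d2=ray("side",b);o=[]
    for u,v in zip(d1,d2):
        s=np.linalg.lstsq(np.c_[u,-v],C2-C1,rcond=None)[0]
        o.append(np.r_[(C1+s[0]*u+C2+s[1]*v)/2,np.linalg.norm(C1+s[0]*u-C2-s[1]*v)])
    return np.array(o)
E
python3 - <<'E'
from h import *
np.set_printoptions(precision=1,suppress=True)
ca=lambda q:np.array(q)/4.4+[280-.4,105-.4]
cb=lambda q:(np.array(q)-[396,0])/4.4+[155-.4,135-.4]
cs=lambda q:np.array(q)/6+[220-.4,150-.4]
f=plane("top",ca([(78,150),(300,106),(315,180),(92,218)]),52); print("foot",f,f.mean(0),np.linalg.norm(f-np.roll(f,-1,0),axis=1))
print("head",plane("top",ca([(196,116)]),118),tri(ca([(196,116)]),cs([(238,80)])), plane("side",cs([(238,76)]),118))
h=plane("top",ca([(161,98),(228,94)]),112);print("handle far corners",h)
b=plane("top",cb([(503,50),(748,114),(674,329),(433,264)]),40);print("block",b,b.mean(0),np.linalg.norm(b-np.roll(b,-1,0),axis=1))
c=plane("top",cb([(660,98),(592,308)]),40);print("chan edge",c,np.degrees(np.arctan2(*(c[0]-c[1])[1::-1])))
for n,m in(("foot",f),("block",b)):
    y=(m[0]+m[3]-m[1]-m[2]);x=m[0]+m[1]-m[2]-m[3]
    print(n,"y-axis ang deg",np.degrees(np.arctan2(y[1],y[0])),"x",np.degrees(np.arctan2(x[1],x[0])))
# side-view block corners
s=plane("side",[(243,278),(300,300),(251,373),(190,324)],40);print("side block",s,s.mean(0))
# socket in side: foot near-end top corners
print("foot end side",plane("side",cs([(190,295),(300,300),(290,378),(168,372)]),52))
E
```

```text
foot [[590.   55.8  52. ]
 [612.9 -41.2  52. ]
 [579.6 -48.4  52. ]
 [559.7  48.7  52. ]] [585.6   3.7  52. ] [99.6 34.  99.  31.1]
head [[587.5   5.1 118. ]] [[586.    4.6 117.2   3.4]] [[584.4   4.1 118. ]]
handle far corners [[596.4  19.5 112. ]
 [598.9  -7.8 112. ]]
block [[571.8 285.6  40. ]
 [546.2 176.4  40. ]
 [450.2 203.   40. ]
 [475.7 308.8  40. ]] [511.  243.5  40. ] [112.2  99.6 108.8  98.8]
chan edge [[552.2 215.4  40. ]
 [458.4 239.   40. ]] -14.104290079748603
foot y-axis ang deg 102.4213254832308 x 12.712817668919984
block y-axis ang deg 76.6367395325322 x -14.551784957893892
side block [[536.9 188.5  40. ]
 [447.2 202.8  40. ]
 [466.5 320.8  40. ]
 [567.6 281.6  40. ]] [504.6 248.4  40. ]
foot end side [[597.2  21.9  52. ]
 [565.6  14.8  52. ]
 [554.2  50.4  52. ]
 [587.8  57.9  52. ]]
```

Gauge at about (586, 4), yaw 12.5°. Block at about (510, 244), yaw −14°. The sizes match the given ones. I'll move above the gauge with the jaws along its y axis, a +39° turn in world.

step_arm([
  [[-60,-30,0,0,0,-5,-1],[-120,-60,0,0,0,-10,-1],[-180,-90,5,0,0,-15,-1],[-240,-120,10,0,0,-20,-1],[-300,-150,15,0,0,-25,-1],[-360,-180,20,0,0,-30,-1],[-420,-210,25,0,0,-35,-1],[-480,-240,30,0,0,-39.2,-1],[-522,-257,30,0,0,-39.2,-1],[-522,-257,30,0,0,-39.2,-1]],
], squeeze=40)

```text
time_s: 1.35
eef_pos: [587.3, 1.4, 198.8]
tcp_rot: [[-0.977, -0.213, -0.003], [-0.213, 0.977, -0.002], [0.004, -0.001, -1.0]]
contact_force: [0.1, 0.1, -1.3]
width: 0.998
```

```bash
python3 - <<'E'
from h import *
np.set_printoptions(precision=3,suppress=True)
s=robot.observe();print(s['time_s'],s['eef_pos'],s['tcp_rot'],s['qpos'])
R=s['tcp_rot'];print("yaw y",np.degrees(np.arctan2(R[1,1],R[0,1])))
d=np.array([586,4.3,66])-s['eef_pos'];print(R.T@d)
for n in("top","side"): cv2.imwrite(f"pics/{n}1.png",robot.read_camera(n))
cv2.imwrite("pics/z3.png",cv2.resize(np.hstack([cv2.imread("pics/top1.png")[60:240,220:430],cv2.imread("pics/side1.png")[60:240,150:360]]),None,fx=1.9,fy=1.9))
E
```

```text
1.35 [587.344   1.352 198.823] [[-0.977 -0.213 -0.003]
 [-0.213  0.977 -0.002]
 [ 0.004 -0.001 -1.   ]] [-0.111  0.21   0.213  1.577 -0.002 -0.325]
yaw y 102.28609458675764
[  0.192   3.34  132.821]
```

View pics/z3.png

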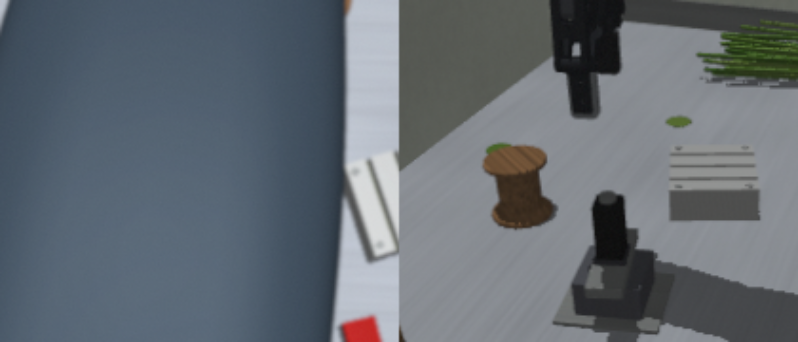

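The side view shows the fingertip at about (585,115) in the crop and the handle top at about (608,197). I'll check that against the projected TCP.

```bash
python3 - <<'E'
from h import *
p=robot.camera_params("side")
for X in([587.3,1.4,198.8],[586,4.3,118],[586-.216*42.5,4.3+.976*42.5,200],[587+9,1.4-42,199]):
    rv=cv2.Rodrigues(p['R'])[0]
    K=np.array([[p['fx'],0,p['cx']],[0,p['fy'],p['cy']],[0,0,1]])
    q=cv2.projectPoints(np.array([X]),rv,p['t'],K,np.array([p['k1'],0,0,0.]))[0].ravel()
    print(q,(q-[150,60])*1.9+[399,0])
E
```

```text
[254.58074809 116.93908529] [597.70342137 108.18426205]
[258.32354471 162.18087838] [604.81473495 194.14366892]
[248.84995369 128.7217296 ] [586.814912   130.57128625]
[260.02794935 106.37340708] [608.05310377  88.10947346]
```

This is consistent: the visible one is the near finger, swung 13 mm back. Descend to the grip height and close.

step_arm([
  [[0,3,30,0,0,0,-1],[0,3,65,0,0,0,-1],[0,3,100,0,0,0,-1],[0,3,125,0,0,0,-1],[0,3,132,0,0,0,-1],[0,3,132,0,0,0,1],[0,3,132,0,0,0,1],[0,3,132,0,0,0,1],[0,3,132,0,0,0,1],[0,3,132,0,0,0,1]],
], squeeze=50)

```text
time_s: 2.7
eef_pos: [586.7, 5.2, 68.8]
tcp_rot: [[-0.977, -0.213, -0.001], [-0.213, 0.977, -0.002], [0.001, -0.002, -1.0]]
contact_force: [-0.0, -1.9, 5.8]
width: 0.297
```

```bash
python3 - <<'E'
from h import *
s=robot.observe();print(s['eef_pos'],s['contact_force'],s['wrist_torque'],s['width']*85)
t=robot.read_camera("side");cv2.imwrite("pics/z4.png",cv2.resize(t[100:250,180:350],None,fx=3.5,fy=3.5))
E
```

```text
[586.69673219   5.18018965  68.76209791] [-0.00924245 -1.8976735   5.80905631] [0.02723439 0.13709252 0.03832238] 25.251217751878684
```

View pics/z4.png

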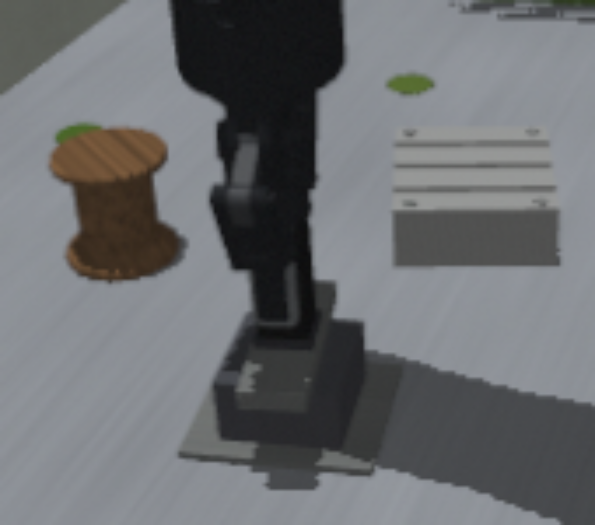

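Gripped: opening about 25 mm on the 26 mm handle. Lift straight up.

step_arm([
  [[0,0,-8,0,0,0,1],[0,0,-20,0,0,0,1],[0,0,-35,0,0,0,1],[0,0,-50,0,0,0,1],[0,0,-65,0,0,0,1],[0,0,-80,0,0,0,1],[0,0,-95,0,0,0,1],[0,0,-100,0,0,0,1],[0,0,-100,0,0,0,1],[0,0,-100,0,0,0,1]],
], squeeze=60)

```text
time_s: 4.0
eef_pos: [586.3, 5.4, 167.9]
tcp_rot: [[-0.977, -0.213, -0.002], [-0.213, 0.977, -0.002], [0.003, -0.001, -1.0]]
contact_force: [0.4, 0.2, -4.0]
width: 0.297
```

```bash
python3 - <<'E'
from h import *
np.set_printoptions(precision=3,suppress=True)
s=robot.observe();R=s['tcp_rot'];print(s['eef_pos'],R,s['contact_force'],s['wrist_torque'],s['width']*85)
b=cv2.cvtColor(cv2.imread("pics/top0.png"),cv2.COLOR_BGR2HSV);roi=np.zeros(b.shape[:2],np.uint8);roi[135:225,155:245]=255
def q(m):
    c=max(cv2.findContours(m,0,1)[0],key=cv2.contourArea);return cv2.minAreaRect(c),cv2.boxPoints(cv2.minAreaRect(c))
og=cv2.inRange(b,(25,50,30),(45,255,200))&roi
r,p=q(og);f=plane("top",p,26);print("chan floor",r,f,f.mean(0))
w=(cv2.inRange(b,(0,0,150),(180,40,255))&roi)|og
w=cv2.morphologyEx(w,cv2.MORPH_CLOSE,np.ones((5,5)));w=cv2.morphologyEx(w,cv2.MORPH_OPEN,np.ones((5,5)))
r,p=q(w);f=plane("top",p,40);print("top",r,f,f.mean(0),np.linalg.norm(f-np.roll(f,-1,0),axis=1))
sd=cv2.cvtColor(cv2.imread("pics/side0.png"),cv2.COLOR_BGR2HSV)
m=cv2.inRange(sd,(25,50,30),(45,255,200));m[:280]=0;m[360:]=0;m[:,:190]=0;m[:,310:]=0
c=max(cv2.findContours(m,0,1)[0],key=cv2.contourArea);print("side chan",cv2.boundingRect(c))
t=robot.read_camera("side");cv2.imwrite("pics/z5.png",cv2.resize(t[40:390,150:350],None,fx=1.7,fy=1.7))
cv2.imwrite("pics/z6.png",cv2.resize(cv2.imread("pics/side0.png")[260:390,170:320],None,fx=4.5,fy=4.5,interpolation=2))
E
```

```text
[586.276   5.441 167.854] [[-0.977 -0.213 -0.002]
 [-0.213  0.977 -0.002]
 [ 0.003 -0.001 -1.   ]] [ 0.399  0.194 -4.009] [-0.068 -0.014 -0.015] 25.26773670680162
chan floor ((198.43592834472656, 178.60499572753906), (13.601340293884277, 48.26089859008789), 17.354022979736328) [[468.883 271.312  26.   ]
 [561.123 249.645  26.   ]
 [553.716 223.672  26.   ]
 [461.658 245.736  26.   ]] [511.345 247.591  26.   ]
top ((197.38734436035156, 176.73394775390625), (57.217567443847656, 51.321327209472656), 15.708637237548828) [[477.457 309.128  40.   ]
 [574.982 289.944  40.   ]
 [547.457 181.723  40.   ]
 [450.624 202.69   40.   ]] [512.63  245.871  40.   ] [ 99.394 111.667  99.076 109.768]
side chan (213, 297, 71, 48)
```

View pics/z5.png

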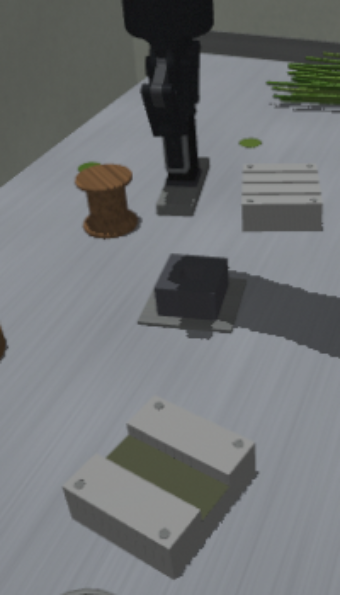

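View pics/z6.png

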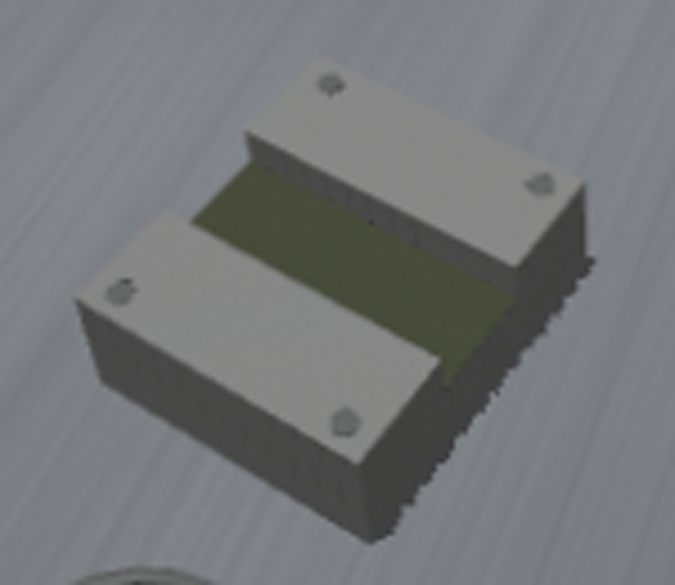

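The gauge is lifted clear of the stand (force −4 N, its weight), and the foot looks level. I'll cross-check the block from the side-view corners in the crop: (325,60), (585,183), (358,465), (76,298).

```bash
python3 - <<'E'
from h import *
np.set_printoptions(precision=2,suppress=True)
q=lambda a:np.array(a)/4.5+[169.6,259.6]
s=plane("side",q([(325,60),(585,183),(358,465),(76,298)]),40);print(s,s.mean(0),np.linalg.norm(s-np.roll(s,-1,0),axis=1))
x=s[0]+s[3]-s[1]-s[2];print(np.degrees(np.arctan2(x[1],x[0])))
e=plane("side",q([(245,132),(518,265),(440,358),(193,222)]),40);print("chan edges",e,e.mean(0))
S=robot.observe();R=S['tcp_rot']
bl=np.array([511,245.5,0]);print(bl[:2]-S['eef_pos'][:2],R.T@(np.r_[bl[:2],S['eef_pos'][2]]-S['eef_pos']))
E
```

```text
[[542.74 179.93  40.  ]
 [447.55 203.39  40.  ]
 [473.67 309.58  40.  ]
 [570.44 285.52  40.  ]] [508.6  244.61  40.  ] [ 98.04 109.36  99.72 109.16]
-13.90250523066303
chan edges [[553.23 215.13  40.  ]
 [456.23 237.44  40.  ]
 [465.71 272.95  40.  ]
 [551.86 251.19  40.  ]] [506.76 244.18  40.  ]
[-75.2  240.08] [ 22.22 250.6   -0.22]
```

Block centre is about (510, 244.5), yaw −14°; the two views agree within 3 mm. Carry the gauge over it and turn it.

step_arm([
  [[2,22,0,0,0,3,1],[6,55,0,0,0,7,1],[9,90,0,0,0,11,1],[12,125,0,0,0,15,1],[15,160,0,0,0,19,1],[18,195,0,0,0,22,1],[21,225,0,0,0,25,1],[23,245,0,0,0,26.3,1],[23.6,250,0,0,0,26.3,1],[23.6,250,0,0,0,26.3,1]],
])

```text
time_s: 5.3
eef_pos: [509.6, 244.3, 167.1]
tcp_rot: [[-0.971, 0.241, -0.003], [0.241, 0.971, -0.003], [0.002, -0.003, -1.0]]
contact_force: [0.2, -0.5, -3.3]
width: 0.295
```

```bash
python3 - <<'E'
from h import *
np.set_printoptions(precision=4,suppress=True)
s=robot.observe();R=s['tcp_rot'];print(s['eef_pos'],R,np.degrees(np.arctan2(R[1,1],R[0,1])),s['contact_force'])
print(R.T@(np.array([510,244.5,110])-s['eef_pos']))
t=robot.read_camera("side");cv2.imwrite("pics/z7.png",cv2.resize(t[60:390,130:380],None,fx=1.8,fy=1.8))
E
```

```text
[509.6323 244.3191 167.0667] [[-0.9706  0.2409 -0.0032]
 [ 0.2409  0.9706 -0.0026]
 [ 0.0025 -0.0033 -1.    ]] 76.06275776004966 [ 0.1943 -0.5165 -3.2985]
[-0.455   0.454  57.0646]
```

View pics/z7.png

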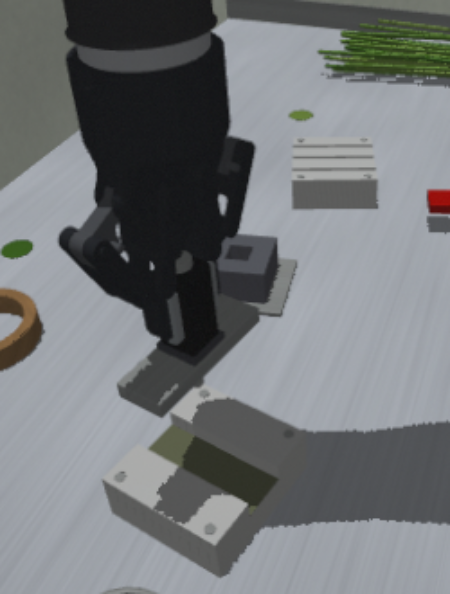

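The gauge is square over the channel. Descend until the probe is in the channel, with the foot about 4 mm above the block.

step_arm([
  [[0,0,12,0,0,0,1],[0,0,30,0,0,0,1],[0,0,48,0,0,0,1],[0,0,64,0,0,0,1],[0,0,76,0,0,0,1],[0,0,84,0,0,0,1],[0,0,90,0,0,0,1],[0,0,94,0,0,0,1],[0,0,94,0,0,0,1],[0,0,94,0,0,0,1]],
])

```text
time_s: 6.6
eef_pos: [509.6, 243.7, 73.8]
tcp_rot: [[-0.97, 0.242, -0.003], [0.242, 0.97, -0.003], [0.002, -0.003, -1.0]]
contact_force: [-3.5, -1.3, 3.3]
width: 0.296
```

```bash
python3 - <<'E'
from h import *
s=robot.observe();print(s['eef_pos'],s['contact_force'],s['wrist_torque'])
t=robot.read_camera("side");cv2.imwrite("pics/z8.png",cv2.resize(t[200:390,150:330],None,fx=3.1,fy=3.1))
E
```

```text
[509.61551373 243.65507505  73.83614821] [-3.49967343 -1.26663748  3.29160861] [-0.30706246  0.92936349 -0.003075  ]
```

View pics/z8.png

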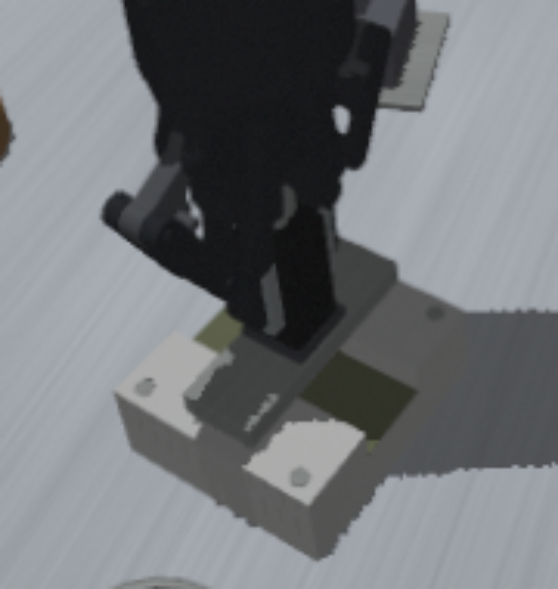

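Net force is +3.3 N (probe about 7 N less 4 N weight), so the probe is on the channel floor. Push on down gently.

step_arm([
  [[0,0,1,0,0,0,1],[0,0,2,0,0,0,1],[0,0,3,0,0,0,1],[0,0,4,0,0,0,1],[0,0,5,0,0,0,1],[0,0,6,0,0,0,1],[0,0,6.5,0,0,0,1],[0,0,6.5,0,0,0,1],[0,0,6.5,0,0,0,1],[0,0,6.5,0,0,0,1]],
])

```text
time_s: 7.9
eef_pos: [509.7, 243.6, 68.9]
tcp_rot: [[-0.97, 0.242, -0.002], [0.242, 0.97, -0.002], [0.001, -0.003, -1.0]]
contact_force: [-5.2, -3.2, 10.6]
width: 0.295
```

```bash
python3 - <<'E'
from h import *
s=robot.observe();print(s['eef_pos'],s['contact_force'],s['wrist_torque'],s['tcp_rot'])
t=robot.read_camera("side");cv2.imwrite("pics/z9.png",cv2.resize(t[200:390,150:330],None,fx=3.1,fy=3.1))
E
```

```text
[509.65401854 243.61683639  68.89859277] [-5.20262635 -3.2313726  10.60332092] [-0.51518379  1.50928851  0.02320514] [[-0.97038484  0.24155536 -0.00206654]
 [ 0.24156007  0.97038276 -0.00245594]
 [ 0.00141209 -0.0028824  -0.99999485]]
```

View pics/z9.png

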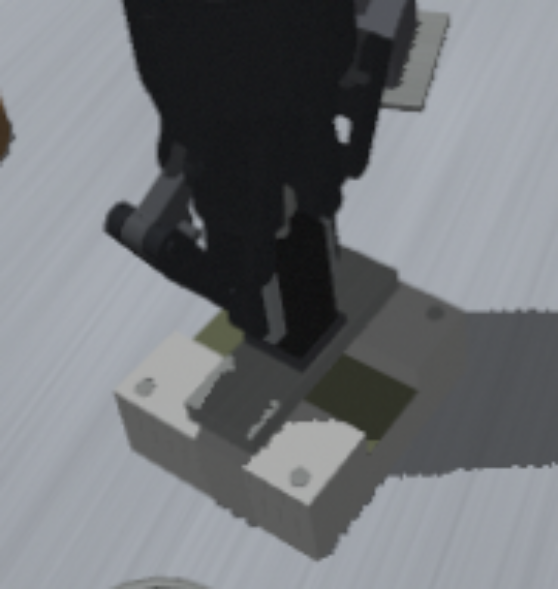

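The TCP is back at the height it had in the stand (68.9), and the force has risen to 10.6 N, so the foot is touching. Press a bit more to seat it.

step_arm([
  [[0,0,2,0,0,0,1],[0,0,3,0,0,0,1],[0,0,4,0,0,0,1],[0,0,5,0,0,0,1],[0,0,5,0,0,0,1],[0,0,5,0,0,0,1],[0,0,5,0,0,0,1],[0,0,5,0,0,0,1],[0,0,5,0,0,0,1],[0,0,5,0,0,0,1]],
])

```text
time_s: 9.2
eef_pos: [509.8, 243.5, 68.7]
tcp_rot: [[-0.971, 0.241, -0.0], [0.241, 0.971, -0.002], [-0.0, -0.002, -1.0]]
contact_force: [-11.1, -6.3, 21.0]
width: 0.297
```

Firmly seated: no travel at 21 N. Ease the push, then open fully in place.

step_arm([
  [[0,0,1.5,0,0,0,1],[0,0,1.5,0,0,0,1],[0,0,1.5,0,0,0,1],[0,0,1,0,0,0,-1],[0,0,0,0,0,0,-1],[0,0,0,0,0,0,-1],[0,0,0,0,0,0,-1],[0,0,0,0,0,0,-1],[0,0,0,0,0,0,-1],[0,0,0,0,0,0,-1]],
])

```text
time_s: 10.45
eef_pos: [509.8, 243.5, 68.7]
tcp_rot: [[-0.971, 0.241, -0.0], [0.241, 0.971, -0.002], [-0.0, -0.002, -1.0]]
contact_force: [-0.2, -0.8, 0.4]
width: 0.999
```

```bash
python3 - <<'E'
from h import *
s=robot.observe();print(s['eef_pos'],s['contact_force'],s['wrist_torque'],s['width'])
t=robot.read_camera("side");cv2.imwrite("pics/z10.png",cv2.resize(t[200:390,150:330],None,fx=3.1,fy=3.1))
E
```

```text
[509.7866454  243.54261401  68.73992077] [-0.19525637 -0.82581365  0.36244058] [ 0.04597389  0.00241212 -0.01236452] 0.9989731834733305
```

View pics/z10.png

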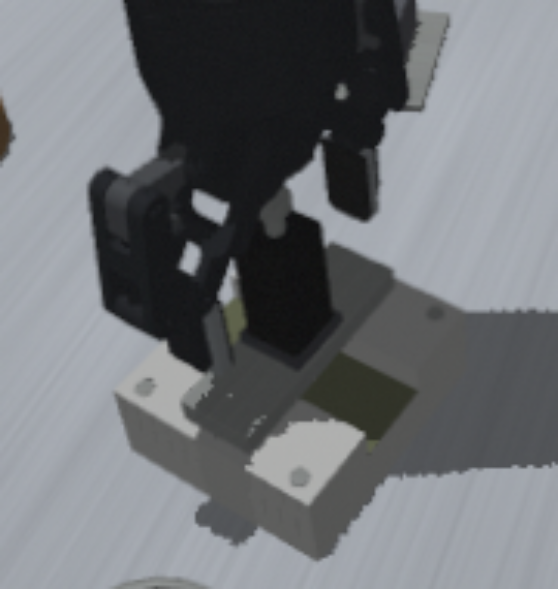

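Released: opening full, force about 0, head clearly raised. The foot shifted about 2 px. Retract straight up and look again.

step_arm([
  [[0,0,-10,0,0,0,-1],[0,0,-30,0,0,0,-1],[0,0,-55,0,0,0,-1],[0,0,-80,0,0,0,-1],[0,0,-110,0,0,0,-1],[0,0,-140,0,0,0,-1],[0,-50,-150,0,0,0,-1],[0,-100,-150,0,0,0,-1],[0,-150,-150,0,0,0,-1],[0,-200,-150,0,0,0,-1]],
])

```text
time_s: 11.75
eef_pos: [461.3, 48.3, 220.2]
tcp_rot: [[-0.971, 0.241, 0.002], [0.241, 0.971, -0.002], [-0.002, -0.002, -1.0]]
contact_force: [0.5, -0.7, 1.0]
width: 1.001
```

```bash
python3 - <<'E'
from h import *
s=robot.observe();print(s['eef_pos'],s['contact_force'])
t=robot.read_camera("side");u=robot.read_camera("top");cv2.imwrite("pics/side9.png",t);cv2.imwrite("pics/top9.png",u)
a=cv2.resize(t[260-30:390,170:320],None,fx=3,fy=3,interpolation=2);b=cv2.resize(u[125:230,155:265],None,fx=3,fy=3,interpolation=2)
b=cv2.copyMakeBorder(b,0,a.shape[0]-b.shape[0],0,0,cv2.BORDER_CONSTANT)
cv2.imwrite("pics/z11.png",cv2.convertScaleAbs(np.hstack([a,b]),alpha=1.5))
E
```

```text
[461.32871245  48.34871883 220.23742055] [ 0.465815   -0.70451751  0.99245296]
```

View pics/z11.png

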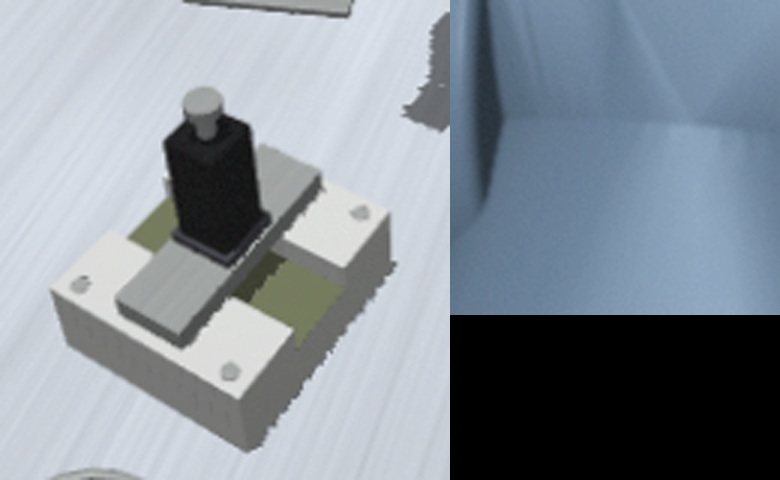

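The gauge stands with its foot across the channel and no gap under the near end; the head is up and the arm is clear. Numeric check from the foot corners and head in the side view. The top view is blocked by the arm.

```bash
python3 - <<'E'
from h import *
np.set_printoptions(precision=1,suppress=True)
q=lambda a:np.array(a)/3+[169.6,229.6]
f=plane("side",q([(267,145),(322,173),(180,334),(116,302)]),52);print(f,f.mean(0),np.linalg.norm(f-np.roll(f,-1,0),axis=1))
y=f[2]+f[3]-f[0]-f[1];print("y ang",np.degrees(np.arctan2(y[1],y[0])))
p=robot.camera_params("side");K=np.array([[p['fx'],0,p['cx']],[0,p['fy'],p['cy']],[0,0,1]])
c=f.mean(0)[:2]
P=np.array([[*c,130.],[*c,52]])
print((cv2.projectPoints(P,cv2.Rodrigues(p['R'])[0],p['t'],K,np.array([p['k1'],0,0,0.]))[0].reshape(-1,2)-[169.6,229.6])*3)
E
```

```text
[[510.5 192.1  52. ]
 [480.2 200.6  52. ]
 [503.3 296.3  52. ]
 [534.8 290.4  52. ]] [507.2 244.9  52. ] [ 31.4  98.4  32.  101.3]
y ang 76.26806232872613
[[204.9 101.4]
 [225.4 233.5]]
```

step_arm([
  [[0,-50,0,0,0,0,-1],[0,-100,0,0,0,0,-1],[0,-150,0,0,0,0,-1],[0,-200,0,0,0,0,-1],[0,-250,0,0,0,0,-1],[0,-250,0,0,0,0,-1],[0,-250,0,0,0,0,-1],[0,-250,0,0,0,0,-1],[0,-250,0,0,0,0,-1],[0,-250,0,0,0,0,-1]],
])

```text
time_s: 13.1
eef_pos: [399.6, -195.4, 221.3]
tcp_rot: [[-0.969, 0.245, 0.001], [0.245, 0.969, -0.004], [-0.002, -0.003, -1.0]]
contact_force: [0.1, -0.1, -0.2]
width: 1.001
```

```bash
python3 - <<'E'
from h import *
u=robot.read_camera("top");t=robot.read_camera("side")
print(np.abs(t[230:390,170:320].astype(int)-cv2.imread("pics/side9.png")[230:390,170:320]).mean())
cv2.imwrite("pics/z12.png",cv2.convertScaleAbs(cv2.resize(u[125:230,145:265],None,fx=5,fy=5,interpolation=2),alpha=1.5))
E
```

```text
6.565388888888889
```

View pics/z12.png

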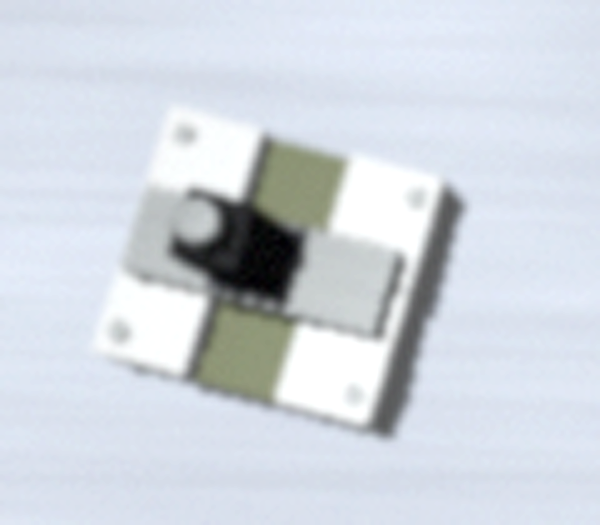

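```bash
python3 -c "
from station import robot
print(robot.finish_job())"
```

```text
the job is handed in; nothing more can be done
None
```

I took the gauge from its stand, set it over the broad-channel block and pushed it down. I then let go and handed the job in at about 13 s. `finish_job` gives no verdict, so the result rests on the checks below.

- **Push-down:** at 21 N the foot did not move any further, and the tool stood at the same height as when it gripped the gauge in the stand, so the foot is flat on the block.
- **Position:** in the last side view the foot's centre is at about (507, 245) mm and the block's at (510, 244.5) mm. The foot is square across the channel to about 0.3°.
- **Probe and tilt:** the head is about where an upright gauge with the probe pushed in 12 mm would put it.
- **Last view from above:** it shows the gauge standing across the channel, a few mm off-centre at most. The arm is clear and touches nothing.

**Disagreements and weak checks:**
- The two cameras differed by about 3 mm on the block's centre, well inside the limits.
- The gauge shifted by roughly 2 mm when I let go.
- I compared two side pictures for movement before handing in, but they differed overall (mean 6.6 grey levels). The arm, and its shadow, had moved between them, so that check was inconclusive.

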